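Make up the soup kit and the breakfast kit

TASK

Make up two meal kits from the kitchen stock: on the blue tray the red tin, the dark pepper shaker and the orange stock carton, on the white tray the honey jar and the green apple, each standing upright and centred on a round mark of its tray, one to a mark (any of that tray's marks will do). Set each thing down without dropping it, and leave the green tin, the jam jar and the white shaker standing where they are.

Things in the scene. Friction and masses are not known exactly. Their poses are not given: they have to be found in the camera images.
- tray_blue: Blue rectangular kit tray, 270 mm (its x) by 130 mm (its y), fixed to the worktop. Origin at the centre of its underside. Its floor is 8 mm above the worktop, with a rim all round 6 mm wide whose top is 14 mm above the worktop. Three white round marks, 68 mm across, flat on the floor along the tray's x axis: centres at x = -85, 0 and +85 mm, y = 0 in the tray's frame.
- tray_white: White rectangular kit tray, fixed, of the same size, floor and rim as the blue one (270 x 130 mm, floor at 8 mm, rim top at 14 mm). Origin at the centre of its underside. Two grey round marks, 68 mm across, along its x axis: centres at x = -60 and +60 mm, y = 0 in the tray's frame.
- tin_red: Small steel food tin with a red label and a red disc on its lid, a cylinder 52 mm in diameter and 58 mm high, about 110 g. Origin at the centre of the underside, z up. Stands upright and loose on the worktop at the start, at least 25 mm clear of its neighbours all round.
- shaker_dark: Pepper shaker of dark brown wood, 67 mm high with a steel bead on top: straight body 42 mm in diameter up to 44 mm, then a neck and a head 38 mm across; about 120 g. Grip the straight body. Origin at the centre of the underside, z up. Stands upright and loose on the worktop at the start, at least 25 mm clear of its neighbours all round.
- carton: Orange stock-cube carton with a pale paper band, 62 mm (its x) by 40 mm (its y) by 48 mm high, about 90 g. It starts turned up to 0.7 rad either way. Origin at the centre of the underside, z up. Stands upright and loose on the worktop at the start, at least 25 mm clear of its neighbours all round.
- honey: Honey jar, amber yellow with a white lid, 52 mm in diameter up to 50 mm, lid 47 mm across, 64 mm high in all, about 160 g. Origin at the centre of the underside, z up. Stands upright and loose on the worktop at the start, at least 25 mm clear of its neighbours all round.
- apple: Rigid green apple with a short stem, round, 58 mm across at its widest (28 mm above its foot), 52 mm high without the stem, with a flat foot 36 mm across; about 140 g. Origin at the centre of the underside, z up. Stands upright and loose on the worktop at the start, at least 25 mm clear of its neighbours all round.
- tin_green: Tin like the red one but with a green label and lid disc (52 mm diameter, 58 mm high). Not wanted: it stays where it is. Origin at the centre of the underside, z up. Stands upright and loose on the worktop at the start, at least 25 mm clear of its neighbours all round.
- jam: Jam jar like the honey jar but dark red with a black lid (52 mm diameter, 64 mm high). Not wanted: it stays where it is. Origin at the centre of the underside, z up. Stands upright and loose on the worktop at the start, at least 25 mm clear of its neighbours all round.
- shaker_white: Salt shaker like the pepper shaker but white (42 mm diameter, 67 mm high). Not wanted: it stays where it is. A loose sponge, 56 x 40 x 24 mm, yellow with a green top, also lies among the stock. Origin at the centre of the underside, z up. Stands upright and loose on the worktop at the start, at least 25 mm clear of its neighbours all round.
Mind the look-alikes: they are no part of the job. What is shaped like the shaker_white but purple is not meant. What is shaped like the tin_red but turquoise is not meant.

How it is judged:
By the outcome, as a careful person would: the job done as asked, in the order asked, and still so for the second after the job is handed in, with the robot touching nothing.
It also fails if it takes over 128 s, if anything falls off the work surface, if the arm or the gripper's body presses on something with over 40 N, if the wrist force passes 120 N, or if a joint passes its speed limit or range.

ROBOT

A 6-joint arm with a two-finger parallel gripper is mounted at the origin on the work surface. World frame = base frame: x ahead of the robot, y to its left, z up, the work surface at z = 0. Lengths are in m, angles in rad, forces in N, time in s.
With the tool pointing down it reaches from about 0.325 to 0.925 m from the base axis. Payload 3.1 kg.
Tool frame: the origin (TCP) lies on the centre line of the jaws, within the pads' length; the fingertips stand 8 mm ahead of it and the grasp point (between the pads) lies 11 mm behind it (arm.tips_ahead is the z of the fingertips in the tool frame, in m); z points along the fingers, y is the line along which they close (so a half turn about z gives the same grasp; the last joint's range is limited). The gripper opens to 85 mm and grips with 20 to 120 N. Pads are 22 mm wide; open, the fingers measure 114 mm over their backs; the gripper's body (76 mm by 85 mm) begins 54 mm behind the grasp point. The pads swing forward as they close: fully open they stand 13 mm farther back than shut.
Start: joints at [-1.42, 0.217, 1.613, -0, 1.311, -0.112], TCP at [0.162, -0.604, 0.239] pointing down, gripper open.
Joint ranges: [-2.75, 2.75], [-0.78, 2.1], [0.31, 2.55], [-1.13, 4.27], [0.13, 2.63], [-2.58, 2.58]. Speed limits (rad/s): [2.79, 2.79, 3.14, 3.14, 3.14, 3.14].

INTERFACE

Orientations are given as a rotation vector (axis times angle).
In Python, from station import arm gives the robot as it stands. Calls block until the motion is done:
- arm.reach(position, orientation): joint-space move of the TCP to a pose.
- arm.servo_line(position, velocity=0.15, ori=None, force_limit=None): straight line of the TCP; ori=None keeps the orientation; velocity is the mean speed in m/s. With force_limit (N) it stops when the force on the tool has changed by that much, and returns True; else False.
- arm.move_j(angles): joint-space move.
- arm.open() and arm.close(grip_force=None): open the fingers fully, or close them until they stop; grip_force is the grip in N (None keeps the last).
- arm.pause(seconds).
- arm.solve_ik(position, orientation): joint angles nearest the present ones, or None.
- arm.observe(): the state.
- arm.read_camera(name): name is "scene" or "top" or "wrist"; returns a dict with "pixels" (420x560x3 uint8, red, green, blue), "range_z" (420x560 float32, m along the optical axis (not along the pixel's ray), 0 where there is no reading), "fx", "fy", "cx", "cy" (pixels), "rvec" (rotation vector, rad) and "tvec" (3), from world to camera coordinates, as OpenCV has them; the wrist camera has in their place "hand_eye" (4x4, takes a point from camera to tool coordinates, whose origin is the TCP and whose axes are the flange's). Camera axes: x right, y down, z forward; pixel columns grow to the right and rows downward; lengths in m; the calibration is good to about 2 mm. A picture is of the moment at which its call begins: read the wrist's pose just before it.
A pose or a line that the arm cannot do raises arm.Unreachable and nothing moves.
- arm.close_job(): hands the job in; it is judged then, once.
The state is a dict: "clock": time; "joint_pos": joint angles; "qvel": joint speeds; "joint_torque": joint torques, N m; "tcp_pos": TCP position; "ee_rot": TCP orientation; "wrist_force": force on the tool from outside, world axes, zero at the start; "ft_torque": the same for the moment, N m; "grip_width": finger opening in m; "finger_force": force on a finger pad.
Only numpy, scipy, OpenCV 4.12 (cv2) and the standard library are available. Lean on these libraries where they do the work, as an engineer would, in place of code of your own. Each camera call takes 0.05 s, during which the arm holds its last target. There are 200 camera calls.

## Working session

There is one attempt and no reset: what is moved stays moved. The work goes in short steps, each a Python script; the robot and the scene stay as the last script left them, time stands still between calls to the robot, and variables do not carry over. Pictures are saved under pics/ and viewed, at most 14 in all, crops included, and the job is handed in when it is done.

```bash
mkdir -p pics; ls; python3 - <<'E'
from station import arm
import cv2
for n in ("top","scene"):
    c=arm.read_camera(n); cv2.imwrite(f"pics/{n}0.png",cv2.resize(c["pixels"][:,:,::-1],(800,600),interpolation=cv2.INTER_CUBIC))
    print(n,c["fx"],c["fy"],c["cx"],c["cy"],c["rvec"],c["tvec"])
o=arm.observe();print(o["clock"],o["ee_rot"],arm.tips_ahead,o["grip_width"])
E
```

```text
pics
top 542.121435917702 542.121435917702 278.95661243244024 205.6969025877992 [ 2.20046673 -2.15767959  0.14416491] [-0.02746349  0.53489882  0.94651719]
scene 435.0579595004485 435.0579595004485 283.69503581488726 215.5796878251974 [ 1.20094593  2.31255636 -0.95580408] [ 0.29138442 -0.28149364  1.1198447 ]
0.1 [-3.11228302e+00 -4.11268598e-01 -5.06836171e-07] 0.008 0.08574758855362465
```

View pics/top0.png

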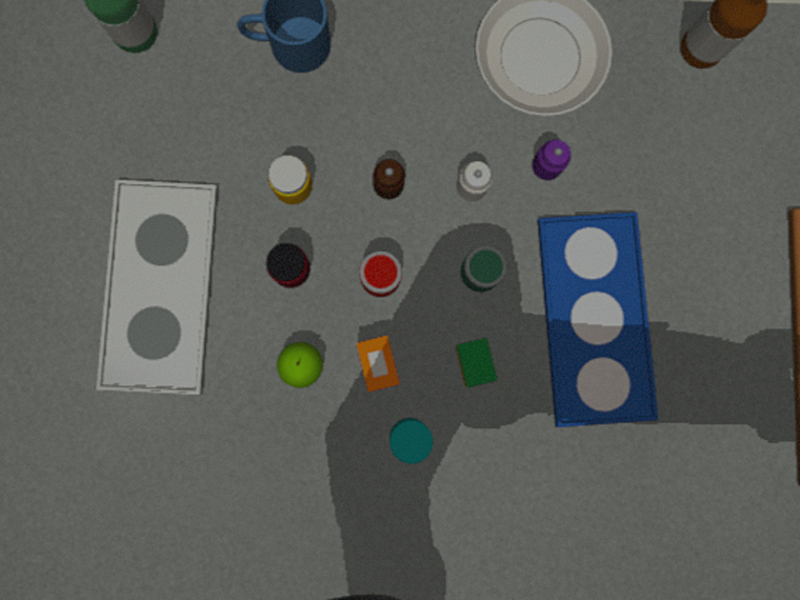

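View pics/scene0.png

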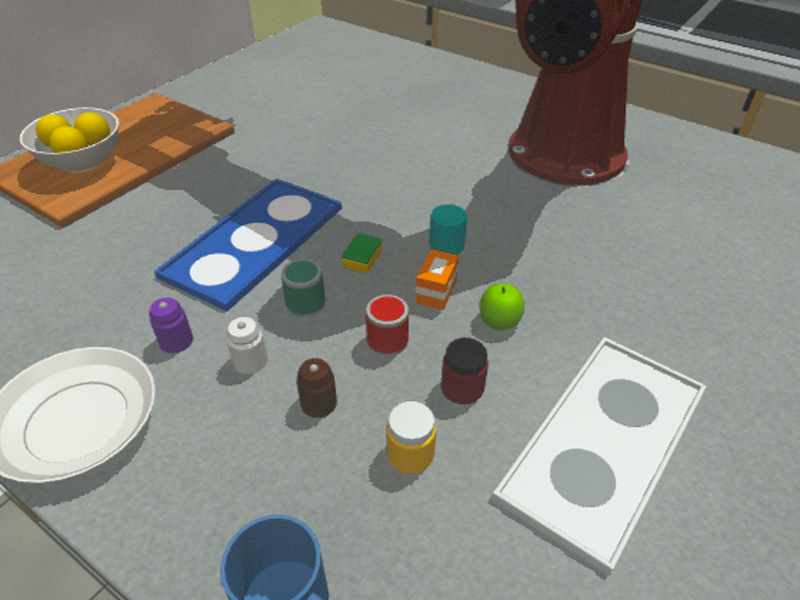

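The top view (800×600) shows the honey lid at (289,173), dark shaker (389,177), red tin (381,273), carton (378,364) and apple (300,365). The blue tray's marks are at (591,253), (597,318) and (604,384), and the white tray's at (162,240) and (154,333). I'll measure them using depth.

```bash
cat > h.py <<'E'
from station import arm
import numpy as np, cv2
from scipy.spatial.transform import Rotation as Rot
def cloud(c):
    z=c["range_z"].astype(float); v,u=np.mgrid[:420,:560]
    p=np.stack([(u-c["cx"])*z/c["fx"],(v-c["cy"])*z/c["fy"],z],-1)
    return (p-np.ravel(c["tvec"]))@Rot.from_rotvec(np.ravel(c["rvec"])).as_matrix()
def near(seed,r):
    v,u=np.mgrid[:420,:560]; return np.hypot(u-seed[0]*.7,v-seed[1]*.7)<r*.7
def thing(c,P,seed,zlo,r=40):
    Q=P[near(seed,r)&(P[...,2]>zlo)&(c["range_z"]>0)]
    return Q
def mark(c,P,seed):
    # mark disc: pixels unlike the tray around it
    hsv=cv2.cvtColor(c["pixels"],cv2.COLOR_RGB2HSV)
    m=hsv[...,1]<90 if seed[0]>400 else hsv[...,2]<150
    n,l,s,cc=cv2.connectedComponentsWithStats((m&near(seed,40)).astype(np.uint8))
    k=1+np.argmax(s[1:,4]); Q=P[l==k]
    return Q.mean(0), s[k,4], 2*cv2.minEnclosingCircle(Q[:,:2].astype(np.float32))[1]
def down(a):  # tool down, closing axis (y) at angle a in world xy
    y=np.array([np.cos(a),np.sin(a),0]); z=np.array([0,0,-1.]); return Rot.from_matrix(np.stack([np.cross(y,z),y,z],1)).as_rotvec()
E
python3 - <<'E'
from h import *
c=arm.read_camera("top"); P=cloud(c); np.set_printoptions(precision=4,suppress=True)
print("table z",np.median(P[near((230,450),20)][:,2]))
for n,s,zl in [("tin_red",(381,273),.05),("shaker",(389,177),.055),("shakerbody",(389,177),.03),("carton",(378,364),.04),("honey",(289,173),.058),("apple",(300,365),.02)]:
    Q=thing(c,P,s,zl); q=Q[:,:2].astype(np.float32); print(n,len(Q),"mean",Q.mean(0),"maxz",Q[:,2].max(),"circ",*cv2.minEnclosingCircle(q))
    if n=="carton":
        b=cv2.minAreaRect(q*1000); print(b)
for s in [(591,253),(597,318),(604,384),(162,240),(154,333)]: print("mark",*mark(c,P,s))
E
```

```text
table z -0.00024634167679077725
tin_red 695 mean [0.5593 0.0078 0.0577] maxz 0.06455047759928094 circ (0.5599344372749329, 0.007856454700231552) 0.02645222656428814
shaker 315 mean [ 0.6827 -0.0004  0.0609] maxz 0.06755552348913957 circ (0.6835572719573975, -0.0002454412169754505) 0.018656449392437935
shakerbody 449 mean [ 0.6797 -0.0002  0.056 ] maxz 0.06755552348913957 circ (0.6839328408241272, -0.00031834995024837554) 0.020930128172039986
carton 798 mean [0.4479 0.0088 0.0478] maxz 0.05284466692493147 circ (0.447990357875824, 0.009000389836728573) 0.03526037558913231
((448.010009765625, 8.745681762695312), (61.83731460571289, 39.45970153808594), 15.305282592773438)
honey 546 mean [0.6777 0.1244 0.0637] maxz 0.06851687052750581 circ (0.6782172918319702, 0.12488089501857758) 0.023682495579123497
apple 831 mean [0.445  0.1039 0.0459] maxz 0.062389747403557246 circ (0.44519510865211487, 0.10551979392766953) 0.028829023241996765
mark [ 0.5956 -0.2645  0.0148] 1072 0.3549818694591522
mark [ 0.5114 -0.2718  0.0147] 1104 0.32740548253059387
mark [ 0.4274 -0.28    0.011 ] 1140 0.32308220863342285
mark [0.6013 0.2886 0.0092] 1169 0.3651202917098999
mark [0.4815 0.2921 0.0099] 1218 0.3256763815879822
```

```bash
python3 - <<'E'
s=open('h.py').read()
s=s.replace("Q=P[l==k]\n    return Q.mean(0), s[k,4], 2*cv2.minEnclosingCircle(Q[:,:2].astype(np.float32))[1]",
"""u,v=cc[k]
    R=Rot.from_rotvec(np.ravel(c["rvec"])).as_matrix(); o=-R.T@np.ravel(c["tvec"])
    d=R.T@np.array([(u-c["cx"])/c["fx"],(v-c["cy"])/c["fy"],1]); p=o+d*(.008-o[2])/d[2]
    return p[:2], s[k,4]""")
s+='''
HI=.20
def pose(p,z,a):
    q0=arm.observe()["joint_pos"]; best=None
    for b in (a,a+np.pi):
        q=arm.solve_ik([*p,z],down(b))
        if q is not None and (best is None or abs(q[5]-q0[5])<abs(best[0][5]-q0[5])): best=(q,b)
    return best[1]
def pick(p,a,gz,force=30):
    """gz: grasp-point height above the worktop"""
    b=pose(p,HI,a); arm.reach([*p,HI],down(b))
    arm.servo_line([*p,gz+.011-.011+.03],.2)
    hit=arm.servo_line([*p,gz-.011],.05,force_limit=8)
    arm.close(force); o=arm.observe(); print("grip",o["grip_width"],o["finger_force"],"hit",hit,"F",o["wrist_force"],o["clock"])
    arm.servo_line([*p,HI],.2); print("lifted",arm.observe()["grip_width"],arm.observe()["wrist_force"])
def place(p,a,gz):
    b=pose(p,HI,a); arm.reach([*p,HI],down(b)); z=gz+.008-.011
    arm.servo_line([*p,z+.015],.2); arm.pause(.2)
    hit=arm.servo_line([*p,z-.003],.015,force_limit=3); o=arm.observe()
    print("down",hit,o["tcp_pos"][2]-z,o["wrist_force"],o["ee_rot"]); arm.pause(.2)
    arm.open(); arm.servo_line([*p,HI],.2); print("t",arm.observe()["clock"])
'''
open('h.py','w').write(s)
E
python3 - <<'E'
from h import *; import json
c=arm.read_camera("top"); P=cloud(c)
M=[mark(c,P,s) for s in [(591,253),(597,318),(604,384),(162,240),(154,333)]]; print(M)
m=np.array([x[0] for x in M]); json.dump(m.tolist(),open("marks.json","w"))
ab=np.arctan2(*(m[0]-m[2])[::-1])+np.pi/2
pick([.5599,.0078],np.pi/2,.034); place(m[0],ab,.034)
E
```

```text
[(array([ 0.59665417, -0.26638028]), np.int32(1073)), (array([ 0.51188585, -0.27370656]), np.int32(1105)), (array([ 0.42733535, -0.28096181]), np.int32(1142)), (array([0.60160286, 0.28885969]), np.int32(1173)), (array([0.48000661, 0.29326868]), np.int32(1268))]
grip 0.051023608033061205 31.445564031600952 hit False F [ 0.65431531 -0.24443402  2.40608341] 4.9917
lifted 0.05161341662522117 [-0.48715571  0.22096936 -1.37939339]
down True 0.0006015438907989619 [-1.10631457  0.1544037   3.73526526] [ 1.34911992e-01 -3.13809275e+00 -5.13847759e-04]
t 10.75
```

```bash
python3 - <<'E'
from h import *; import json
m=np.array(json.load(open("marks.json"))); ab=np.arctan2(*(m[0]-m[2])[::-1])+np.pi/2
pick([.6835,-.0003],np.pi/2,.027); place(m[1],ab,.027)
c=arm.read_camera("top"); cv2.imwrite("pics/top1.png",cv2.resize(c["pixels"][:,:,::-1],(800,600),interpolation=cv2.INTER_CUBIC))
P=cloud(c); Q=thing(c,P,(591,250),.05); print(cv2.minEnclosingCircle(Q[:,:2].astype(np.float32)),m[0])
hsv=cv2.cvtColor(c["pixels"],cv2.COLOR_RGB2HSV)
print(hsv[205:260:3,85:130:3,2])
E
```

```text
grip 0.04150582773878423 30.60790692223236 hit False F [-8.23953333e-04 -2.73561863e-01  1.71729856e+00] 14.1417
lifted 0.041436420393635216 [-0.41562424  0.34490927 -1.51986562]
down True 0.0005446404455968883 [0.30084297 0.82008415 4.84261938] [ 1.34892532e-01 -3.13802467e+00 -6.77705505e-04]
t 20.2333
((0.5683324337005615, -0.24001869559288025), 0.06377407908439636) [ 0.59665417 -0.26638028]
[[163 161 161 164 164 163 163 161 162 161 161 163 161 163 163]
 [162 164 165 166 162 162 162 165 166 164 162 162 163 163 160]
 [162 163 163 163 163 164 163 164 162 165 165 164 160 162 162]
 [160 164 160 162 165 163 163 139 130 154 166 163 167 163 164]
 [163 162 162 163 153 103 103 102 106 100 100 124 161 162 164]
 [161 162 165 135  94 102 106  99 103 102 103 103 117 163 166]
 [162 159 153 104 101 102 102 105 103 100 104 103 100 142 162]
 [163 163 106 104 104 104 105 106 101 101 103 103 105 101 165]
 [162 165 103 104 105 100 101 103 104 100 103 105 102 103 164]
 [163 151  99 104 103 105 101 100 105 101 101 101 107  97 158]
 [164 148 103 100 103 104 102 101 108  99  99 104 103 103 163]
 [164 163 101 105 101 103 104 101 105 102 104 105 103 100 166]
 [160 164 115 103 104 105 100 106 103 104 102 105 104 134 164]
 [164 163 160 102 104 101 105  98 104 106 105 102  95 165 161]
 [162 159 165 152  98 106 105 104 106 104 106 105 165 164 164]
 [160 162 159 160 159 130 104 100 101 104 160 165 161 164 163]
 [160 161 159 159 159 160 163 164 165 162 162 164 160 163 163]
 [159 161 158 159 161 160 162 161 161 163 165 162 162 163 161]
 [160 161 159 161 162 158 160 160 162 160 162 165 159 161 161]]
```

View pics/top1.png

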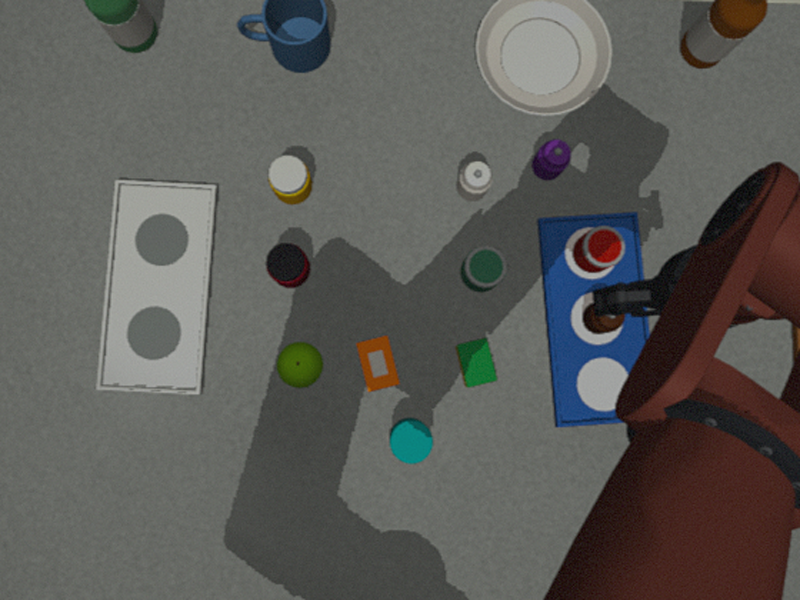

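The red tin stands on the far blue mark, with its lid at (602,249), offset only by parallax. The shaker is at about (602,318) on the middle mark. Carton next, then the honey and apple after I refit the white marks.

```bash
sed -i 's/near(seed,40)/near(seed,34)/; s/\[...,2\]<150/[...,2]<133/' h.py; python3 - <<'E'
from h import *; import json
m=np.array(json.load(open("marks.json"))); ab=np.arctan2(*(m[0]-m[2])[::-1])+np.pi/2
c=arm.read_camera("top"); P=cloud(c)
for i,s in ((3,(162,240)),(4,(154,333))): m[i]=mark(c,P,s)[0]
print(m[3:],np.linalg.norm(m[3]-m[4])); json.dump(m.tolist(),open("marks.json","w"))
g=.027; pick([.448,.0088],np.deg2rad(105.3),g)
# keep the gripper's turn: nearest equivalent of the tray's y
place(m[2],ab,g)
if abs(np.linalg.norm(m[3]-m[4])-.12)<.002:
    aw=np.arctan2(*(m[3]-m[4])[::-1])+np.pi/2
    pick([.6780,.1247],np.pi/2,.030); place(m[3],aw,.030)
c=arm.read_camera("top"); cv2.imwrite("pics/top2.png",cv2.resize(c["pixels"][:,:,::-1],(800,600),interpolation=cv2.INTER_CUBIC))
E
```

```text
[[0.60170989 0.28877659]
 [0.48173254 0.29263255]] 0.12003929986893487
grip 0.03965800963271704 31.022168397903442 hit False F [-0.42915752 -0.41897546  1.9372276 ] 23.7667
lifted 0.03947861435652925 [ 0.0135761  -0.0876638  -0.86989087]
down True 0.0003293740976061006 [0.10941097 0.96233584 2.62212367] [ 1.34863082e-01 -3.13832510e+00 -4.91311361e-04]
t 29.7667
grip 0.051557747117848704 31.948612332344055 hit False F [0.91126619 0.39179083 1.61789798] 33.7333
lifted 0.051370701837064076 [ 0.65381798 -0.5367766  -1.87480901]
down True 0.0006662087610755547 [ 0.18359701 -0.68979875  5.03542849] [-5.04823124e-02 -3.14041685e+00  4.38304667e-04]
t 39.2417
```

View pics/top2.png

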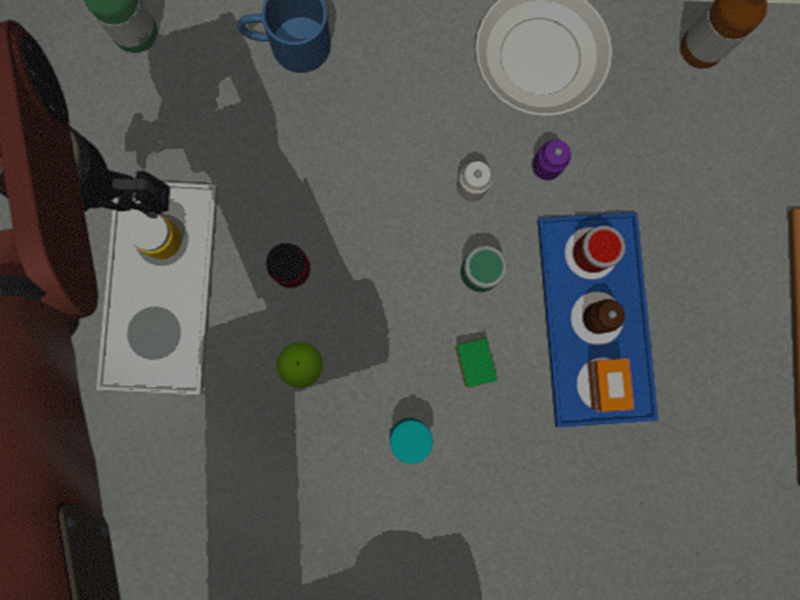

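The blue tray is done: tin, shaker and carton are all on their marks. The honey is on the far white mark. Apple next.

```bash
python3 - <<'E'
from h import *; import json
m=np.array(json.load(open("marks.json"))); aw=np.arctan2(*(m[3]-m[4])[::-1])+np.pi/2
pick([.4451,.105],np.pi/2,.028); place(m[4],aw,.028)
arm.reach([.45,0.02,.30],down(np.pi/2))
arm.move_j([-1.42,0.217,1.613,0,1.311,-0.112]); arm.pause(.5)
for n in ("top","scene"):
    c=arm.read_camera(n); cv2.imwrite(f"pics/{n}3.png",cv2.resize(c["pixels"][:,:,::-1],(800,600),interpolation=cv2.INTER_CUBIC))
    if n=="top":
        P=cloud(c)
        for k,s,zl,i in [("tin",(602,249),.06,0),("shaker",(605,316),.06,1),("carton",(613,385),.05,2),("honey",(152,235),.066,3),("apple",(148,335),.03,4)]:
            Q=thing(c,P,s,zl,36); q=Q[:,:2].astype(np.float32); print(k,len(Q),1000*(np.array(cv2.minEnclosingCircle(q)[0])-m[i]),1000*(np.median(q,0)-m[i]),Q[:,2].max(),cv2.minAreaRect(q*1000))
print(arm.observe()["clock"])
E
```

```text
grip 0.05641024382879817 31.54162188526243 hit False F [-1.53190285  0.06641138  5.21920175] 42.4667
lifted 0.056228335394030764 [ 0.04424663 -0.14131445 -2.0903152 ]
down True 0.0008194179803469419 [-0.13072652 -0.21885915  4.27846516] [-5.04467776e-02 -3.14048974e+00  4.91548301e-04]
t 47.9833
tin 687 [-0.40322136  0.71105705] [-0.94633888  0.95534669] 0.07040584842049102 ((595.7196044921875, -265.75103759765625), (50.54606628417969, 51.17899703979492), 88.43770599365234)
shaker 355 [0.74121824 0.15015098] [-0.24559626  2.47020217] 0.07727001507623682 ((512.050537109375, -272.1563720703125), (36.42113494873047, 34.23217010498047), 11.721237182617188)
carton 841 [0.13605422 0.14814631] [-0.17612511  1.20711223] 0.06127373123808795 ((427.5107421875, -280.8241271972656), (61.88809585571289, 41.103939056396484), 3.663919687271118)
honey 583 [-0.36667646 -1.03868359] [-0.95884861 -1.45132655] 0.07685286684309259 ((601.1630249023438, 288.1496276855469), (45.69606018066406, 45.80625534057617), 26.224788665771484)
apple 868 [-1.22394291 -0.19645732] [-1.78568688 -6.41307276] 0.07124960535503227 ((481.00762939453125, 291.0998229980469), (55.37725067138672, 55.89890670776367), 69.1126708984375)
52.1583
```

View pics/top3.png

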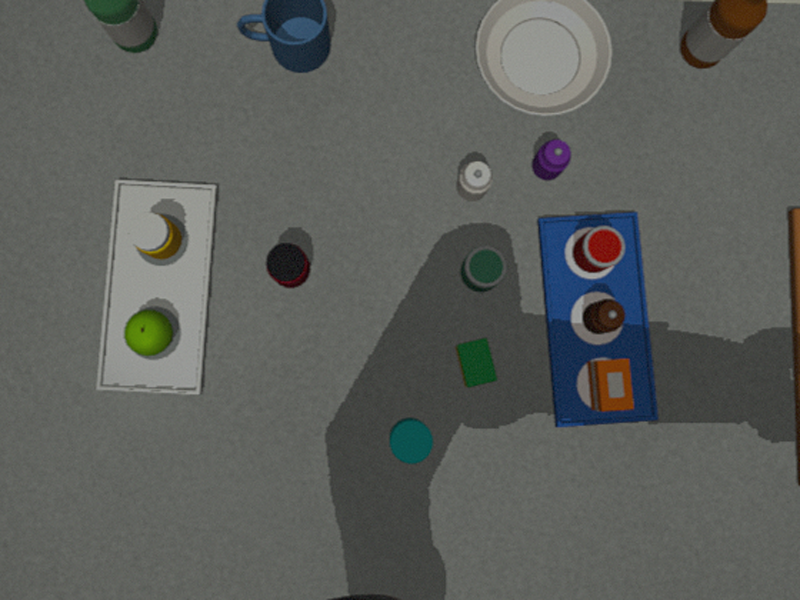

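View pics/scene3.png

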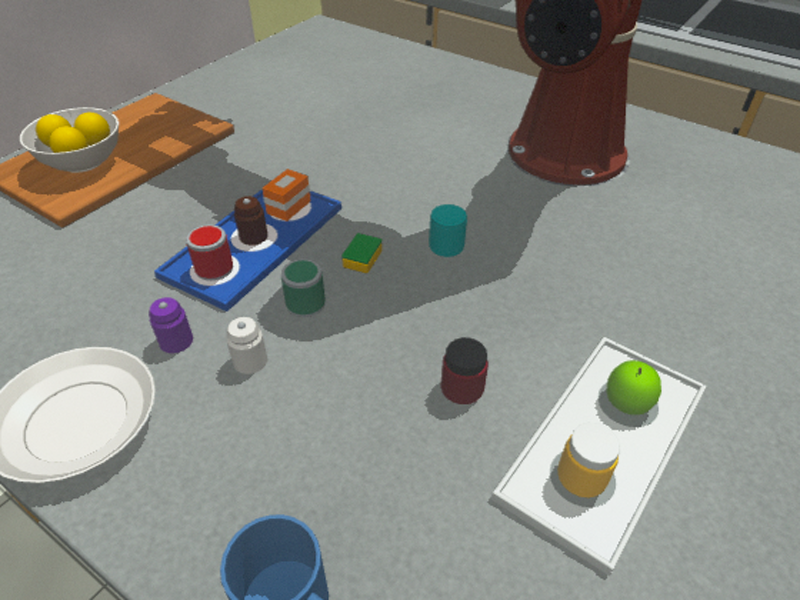

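Both views show all five things upright and within about 1 mm of their marks. The green tin (485,268), jam jar (288,265) and white shaker (475,177) have not moved. Handing in.

```bash
python3 -c "
from station import arm
print(arm.close_job())"
```

```text
the job is handed in; nothing more can be done
None
```

Both kits are made up and handed in at about 52 s: all five items stand upright within about 1 mm of their mark centres, and the green tin, jam jar and white shaker stand where they were.

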